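# Run the fingertips round a row of open tube caps

## Task

Shut the seven tube caps that stand ajar on the round metal cooling block: starting at the red cap, run your closed fingertips gently round the curved row in one stroke to the last blue cap, so that each cap folds down flat in turn, and do not raise the fingertips away from the row in mid-stroke. Do not grip or lift the block, leave it standing about where it is and leave the other things on the bench alone; finish clear of everything.

Things in the scene. Friction and masses are not known exactly. Their poses are not given: they have to be found in the camera images.
- block: Loose round aluminium cooling block, 0.9 kg, 140 mm across, 44 mm high, flat top. Origin: centre of its underside, z up. Seven tubes with snap caps sit on a circle of radius 56 mm about its axis: cap n at the angle (n - 4) x 25.7 degrees from the block's +x axis towards +y (red cap 1 at -77.1, cap 7 at +77.1), counter-clockwise seen from above. The other half of the circle is flat black holes.
- first (a point): top centre of cap 1 (red) when shut, fixed to the block 53 mm above its underside. All caps: disc 13.6 mm across, 3 mm thick, top of a shut cap 53 mm above the block's underside. The hinge lies 9 mm before the disc's centre (for cap 1, on the side away from cap 2), the thumb tab ends 10.5 mm after it.
- last (a point): top centre of cap 7 (blue, far end of the row) when shut, fixed to the block 53 mm above its underside. Open caps rise from hinge to tab in the direction 1 to 7: fingertips sliding that way 1 to 2 mm above the height of the shut caps fold them down in turn with 1 to 3 N (hinge friction 0.003 N m); the other way they catch the tabs.
- knob (a point): top centre of the block's black lifting knob, on its axis, 18 mm across, 70 mm above the underside: fixed to the block, not needed, keep the fingers off it
- cap1 (a joint): hinge of cap 1 (red): 0 is shut, it starts ajar at 0.25 to 0.40 rad (tab up to 8 mm above its shut height), stop at 0.75; friction keeps it where it is left; it counts as shut below 0.15 rad (tab end within about 2.9 mm)
- cap2 (a joint): hinge of cap 2 (blue): 0 is shut, it starts ajar at 0.25 to 0.40 rad (tab up to 8 mm above its shut height), stop at 0.75; friction keeps it where it is left; it counts as shut below 0.15 rad (tab end within about 2.9 mm)
- cap3 (a joint): hinge of cap 3 (blue): 0 is shut, it starts ajar at 0.25 to 0.40 rad (tab up to 8 mm above its shut height), stop at 0.75; friction keeps it where it is left; it counts as shut below 0.15 rad (tab end within about 2.9 mm)
- cap4 (a joint): hinge of cap 4 (blue): 0 is shut, it starts ajar at 0.25 to 0.40 rad (tab up to 8 mm above its shut height), stop at 0.75; friction keeps it where it is left; it counts as shut below 0.15 rad (tab end within about 2.9 mm)
- cap5 (a joint): hinge of cap 5 (blue): 0 is shut, it starts ajar at 0.25 to 0.40 rad (tab up to 8 mm above its shut height), stop at 0.75; friction keeps it where it is left; it counts as shut below 0.15 rad (tab end within about 2.9 mm)
- cap6 (a joint): hinge of cap 6 (blue): 0 is shut, it starts ajar at 0.25 to 0.40 rad (tab up to 8 mm above its shut height), stop at 0.75; friction keeps it where it is left; it counts as shut below 0.15 rad (tab end within about 2.9 mm)
- cap7 (a joint): hinge of cap 7 (blue): 0 is shut, it starts ajar at 0.25 to 0.40 rad (tab up to 8 mm above its shut height), stop at 0.75; friction keeps it where it is left; it counts as shut below 0.15 rad (tab end within about 2.9 mm)
- timer: grey countdown timer 70 x 66 x 18 mm lying flat, bystander; origin centre of underside
- tube: standing sample tube with purple cap, 18 mm across, 78 mm high, bystander; origin centre of underside
- pink_bottle: pink bottle with white cap, 48 mm across, 104 mm high, bystander; origin centre of underside
- beaker: clear beaker 65 mm across, 82 mm high, bystander; origin centre of underside
- plate: white well plate 86 x 128 x 14 mm lying flat, bystander; origin centre of underside

How it is judged:
By the outcome, as a careful person would: the job done as asked, in the order asked, and still so for the second after the job is handed in, with the robot touching nothing.
It also fails if it takes over 40 s, if anything falls off the work surface, if the arm or the gripper's body presses on something with over 40 N, if the wrist force passes 120 N, or if a joint passes its speed limit or range.

## Robot

A 7-joint arm with a two-finger parallel gripper is mounted at the origin on a cart in front of the work surface, level with it; the furniture and walls round the work are solid. World frame = base frame: x ahead of the robot, y to its left, z up, the work surface at z = 0. Lengths are in m, angles in rad, forces in N, time in s.
With the tool pointing down it reaches from about 0.4 to 0.85 m from the base axis. Payload 4.5 kg.
Tool frame: the origin (TCP) lies between the finger pads, 19 mm behind the fingertips; this is the grasp point; z points along the fingers, y is the line along which they close (so a half turn about z gives the same grasp; the last joint's range is limited). The gripper opens to 88 mm and grips with 3 to 60 N. Pads are 18 mm wide; open, the fingers measure 123 mm over their backs; the gripper's body (75 mm by 187 mm) begins 45 mm behind the grasp point.
Start: joints at [-1.117, 0.689, -0.195, 1.565, 0.157, 0.902, -0.215], TCP at [0.255, 0.571, 0.257] pointing down, gripper open.
Joint ranges: [-3.01, 3.01], [-0.46, 2.08], [-1.47, 1.51], [0.13, 2.56], [-1, 4.14], [0.04, 2.09], [-2.66, 2.66]. Speed limits (rad/s): [2.57, 2.57, 3.14, 3.14, 3.14, 3.14, 3.14].

## Interface

Orientations are given as a rotation vector (axis times angle).
In Python, from bench import sensors, cams, bot gives the robot as it stands.
- The arm moves only by the tool carry_out, never from a script. Its argument "increments" is a list that holds one entry, the list of rows, each a list of 7 numbers: the shift along the tool's x, y, z in m, then the turn, a rotation vector about the tool's x, y, z in rad, then the opening, from -1 (shut) to 1 (fully open). A call has exactly 10 rows; each row is the pose to reach, as a shift and turn from the pose commanded when the call began, along the tool's axes at that moment; what a row does not reach only later rows make up. A row lasts 1/12 s, in which the tool goes at most 41.7 mm and 7.16 degrees, less where a joint would pass 70% of its speed; a pose out of reach is approached as far as the arm can. A call with a gripper value outside its range is refused whole. The fingers move at their own pace and stop on an object; the grip force is fixed at half the most. Time passes only in rows, so rows that repeat a pose let the fingers close, or fill a call up. It gives the time, the measured TCP pose, the force, the opening and the grip force at its end, in the units of the state.
- sensors.read_state(): the state, without advancing time (a new reading comes with each control period).
- cams.capture(name): name is "side" or "top" or "wrist"; returns the picture (384x512x3 uint8, red, green, blue); there is no depth.
- cams.calibration(name): a dict with "K" (3x3 intrinsics, pixels), "R" (3x3) and "t" (3): a world point X has camera coordinates R X + t. Camera axes: x right, y down, z forward; pixel columns grow to the right and rows downward; lengths in m; the calibration is good to about 2 mm. The wrist camera is an equidistant fisheye: a pixel r from the principal point sees the ray r / f radians off the axis. A picture is of the moment at which its call begins: read the wrist's pose just before it. calibration takes no time and is no camera call; for the wrist camera it gives the pose at the moment of the call.
- bot.finish_job(): hands the job in; it is judged then, once.
The state is a dict: "t": time; "q": joint angles; "joint_velocities": joint speeds; "joint_efforts": joint torques, N m; "tool_pos": TCP position; "tool_rot": TCP orientation; "ft_force": force on the tool from outside, world axes, zero at the start; "moment": the same for the moment, N m; "grip_width": finger opening in m; "gripper_force": force on a finger pad.
Only numpy, scipy, OpenCV 4.12 (cv2) and the standard library are available. Lean on these libraries where they do the work, as an engineer would, in place of code of your own. Each camera call takes 0.05 s, during which the arm holds its last target. There are 200 camera calls.

## Working session

There is one attempt and no reset: what is moved stays moved. The work goes in short steps, Python scripts to look and compute and a tool call to move; the robot and the scene stay as the last step left them, time stands still between calls to the robot, and variables do not carry over. Pictures are saved under pics/ and viewed, at most 10 in all, crops included, and the job is handed in when it is done.

Besides the shell and the picture viewer there is one more tool, called after "Call:" as name(argument=value, ...) on one line, values as JSON. carry_out: Moves the arm, as the interface text tells. Its arguments: {"type":"object","properties":{"increments":{"type":"array","items":{"type":"array","items":{"type":"array","items":{"type":"number"}}}}},"required":["increments"]}

```bash
mkdir -p pics
python3 - <<'E'
from bench import sensors,cams,bot
import cv2,numpy as np
s=sensors.read_state();print(s)
ims=[]
for n in("side","top"):
    im=cams.capture(n);np.save(f'pics/{n}0.npy',im);cv2.imwrite(f'pics/{n}0.png',im[:,:,::-1]);c=cams.calibration(n);print(n,c)
E
```

```text
{'t': 0.0, 'q': array([-1.11724368,  0.68998475, -0.19454632,  1.56635654,  0.15732734,
        0.90251114, -0.21513062]), 'joint_velocities': array([ 0.0013272 ,  0.00098142,  0.00063209, -0.00037047,  0.00092612,
       -0.00055432, -0.00139011]), 'joint_efforts': array([ 8.05961122e-05, -5.27566373e+01, -1.26691192e+00, -1.53425556e+01,
       -5.25793014e-02,  6.59059049e-03,  1.74836568e-04]), 'tool_pos': array([0.25449507, 0.57017156, 0.25660702]), 'tool_rot': array([-6.54314008e-01, -3.07244018e+00,  2.89866568e-03]), 'ft_force': array([-0.34837308, -0.11908466,  0.50807448]), 'moment': array([ 0.021932  , -0.0048644 ,  0.02128137]), 'gripper_force': 0.0, 'grip_width': 0.08816060466201647}
side {'K': array([[435.58799756,   0.        , 259.66581399],
       [  0.        , 435.58799756, 192.78490322],
       [  0.        ,   0.        ,   1.        ]]), 'R': array([[-0.99941755,  0.03204432, -0.0117356 ],
       [ 0.02777012,  0.56381152, -0.82543648],
       [-0.01983389, -0.82528161, -0.564373  ]]), 't': array([0.61902134, 0.04972905, 1.44457687])}
top {'K': array([[488.94062243,   0.        , 267.80229204],
       [  0.        , 488.94062243, 196.47383377],
       [  0.        ,   0.        ,   1.        ]]), 'R': array([[-0.01999682, -0.99979515, -0.00312799],
       [-0.99828072,  0.02013875, -0.0550458 ],
       [ 0.05509751,  0.00202187, -0.99847893]]), 't': array([0.01026709, 0.59808687, 1.56721896])}
```

Run:
```python
import cv2
for n in("side","top"):
    cv2.imwrite(f'pics/{n}0b.png',cv2.resize(cv2.imread(f'pics/{n}0.png'),(800,600),interpolation=2))
```

```text
(no output)
```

View pics/top0b.png

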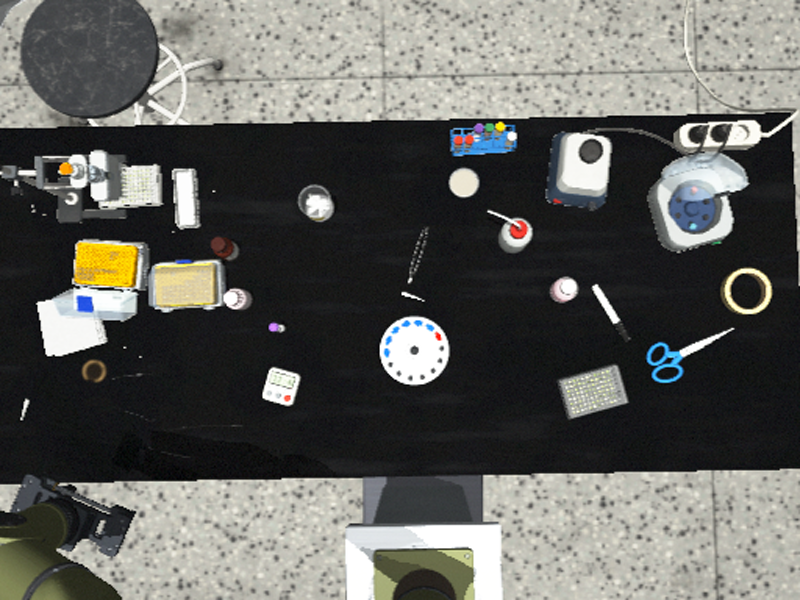

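View pics/side0b.png

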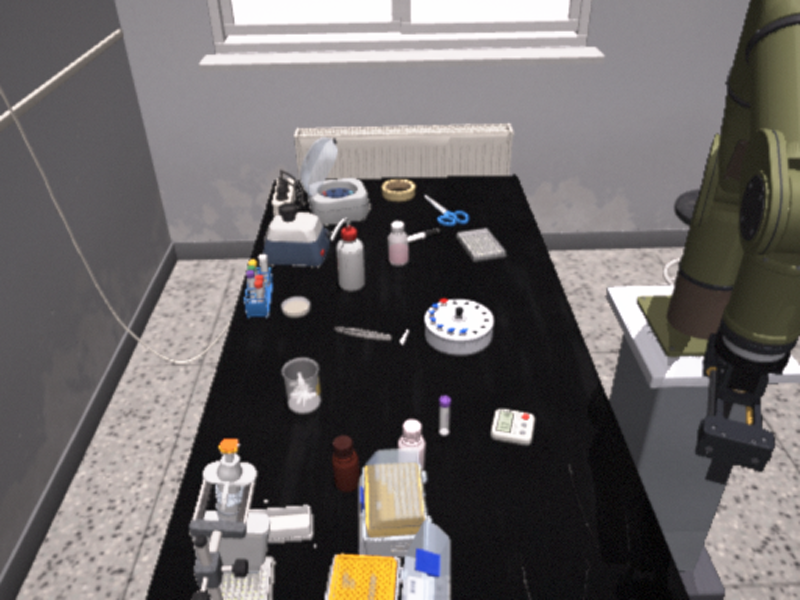

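The top view shows the block at about (414,350), its knob at the centre, the red cap at (438,336), and the blue row running over the far side to (387,352). In the side view the block is at (459,325) with the knob at (459,313). No neighbours are close.

```bash
cat > h.py <<'E'
import numpy as np,cv2
from bench import sensors,cams
from scipy.spatial.transform import Rotation as Ro
def ray(c,p,fish=False):
    K=c['K'];x=(p[0]-K[0,2])/K[0,0];y=(p[1]-K[1,2])/K[1,1]
    if fish:
        r=np.hypot(x,y);d=np.array([x/r*np.sin(r),y/r*np.sin(r),np.cos(r)]) if r>0 else np.array([0,0,1.])
    else: d=np.array([x,y,1])
    R=c['R'];d=R.T@d;return -R.T@c['t'],d/np.linalg.norm(d)
def onz(c,p,z,f=False):
    o,d=ray(c,p,f);return o+d*(z-o[2])/d[2]
def tri(rs):
    A=sum(np.eye(3)-np.outer(d,d) for o,d in rs);b=sum((np.eye(3)-np.outer(d,d))@o for o,d in rs)
    return np.linalg.solve(A,b)
def blobs(im,box,kind,amin=6):
    x0,y0,x1,y1=box;h=cv2.cvtColor(im[y0:y1,x0:x1],cv2.COLOR_RGB2HSV);H,S,V=[h[...,i].astype(int) for i in range(3)]
    m={'red':((H<10)|(H>170))&(S>130)&(V>80),'blue':(H>95)&(H<125)&(S>110)&(V>80),'white':(S<60)&(V>120),'knob':(V<70)}[kind]
    n,l,st,ce=cv2.connectedComponentsWithStats(m.astype(np.uint8))
    return [(round(ce[i][0]+x0,1),round(ce[i][1]+y0,1),int(st[i][4])) for i in range(1,n) if st[i][4]>=amin]
E
python3 - <<'E'
from h import *
T=np.load('pics/top0.npy');S=np.load('pics/side0.npy');ct,cs=cams.calibration('top'),cams.calibration('side')
bt=(236,196,294,252);bs=(268,185,320,228)
for k in('red','blue','white'):print(k,blobs(T,bt,k),blobs(S,bs,k))
print('knob',blobs(T,(256,215,274,233),'knob'),blobs(S,(286,192,302,207),'knob'))
for b in blobs(T,bt,'red')+blobs(T,bt,'blue'):print(onz(ct,b,.055).round(4))
r=blobs(T,bt,'red')[0],blobs(S,bs,'red')[0]
print('red tri',tri([ray(ct,r[0]),ray(cs,r[1])]))
E
```

```text
red [(np.float64(280.0), np.float64(215.0), 13)] [(np.float64(283.3), np.float64(191.7), 13)]
blue [(np.float64(259.4), np.float64(206.9), 16), (np.float64(267.2), np.float64(206.2), 13), (np.float64(252.9), np.float64(210.9), 14), (np.float64(274.9), np.float64(209.3), 14), (np.float64(248.2), np.float64(217.5), 13), (np.float64(247.0), np.float64(225.2), 14)] [(np.float64(277.8), np.float64(195.0), 10), (np.float64(276.8), np.float64(203.8), 6), (np.float64(288.4), np.float64(210.7), 7), (np.float64(296.3), np.float64(211.4), 7)]
white [(np.float64(265.1), np.float64(224.8), 1372)] [(np.float64(294.3), np.float64(208.6), 1146)]
knob [] [(np.float64(293.4), np.float64(199.2), 13)]
[ 0.5368 -0.0391  0.055 ]
[0.5636 0.0254 0.055 ]
[0.5653 0.0007 0.055 ]
[0.5514 0.0461 0.055 ]
[ 0.5551 -0.0234  0.055 ]
[0.5309 0.0613 0.055 ]
[0.5068 0.0655 0.055 ]
red tri [ 0.53816372 -0.03923733  0.05580182]
```

Call:
carry_out(increments=[[[-0.02, -0.018, 0, 0, 0, -0.02, -1], [-0.05, -0.045, 0, 0, 0, -0.05, -1], [-0.08, -0.071, 0, 0, 0, -0.08, -1], [-0.11, -0.098, 0, 0, 0, -0.11, -1], [-0.14, -0.125, 0, 0, 0, -0.14, -1], [-0.17, -0.152, 0, 0, 0, -0.17, -1], [-0.2, -0.178, 0, 0, 0, -0.2, -1], [-0.23, -0.205, 0, 0, 0, -0.23, -1], [-0.255, -0.227, 0, 0, 0, -0.25, -1], [-0.276, -0.246, 0, 0, 0, -0.25, -1]]])

```text
t: 0.93
tool_pos: [0.4072, 0.2305, 0.2572]
tool_rot: [-0.269, -3.13, 0.002]
ft_force: [1.1, 0.0, -0.3]
grip_width: 0.0234
gripper_force: 0.0
```

```bash
cat >> h.py <<'E'
def plan(targets,yaw=None):
    # world targets -> tool-frame shift now; yaw = azimuth wanted for tool x
    s=sensors.read_state();R=Ro.from_rotvec(s['tool_rot']);M=R.as_matrix()
    print('t',s['t'],'pos',s['tool_pos'].round(4),'F',s['ft_force'].round(2),'w',s['grip_width'],'x',M[:,0].round(3),'z',M[:,2].round(4))
    for p in targets:print((M.T@(np.array(p)-s['tool_pos'])).round(4))
    if yaw is not None:
        c,n=np.cos(yaw),np.sin(yaw);G=np.array([[c,n,0],[n,-c,0],[0,0,-1]]);print('rot',(R.inv()*Ro.from_matrix(G)).as_rotvec().round(4))
E
python3 -c "
from h import *
plan([(.47,.008,.25)],np.pi)"
```

```text
t 0.9333 pos [0.4072 0.2305 0.2572] F [ 1.06  0.02 -0.33] w 0.02338248339324151 x [-0.985  0.17   0.   ] z [-4.0e-04 -1.4e-03 -1.0e+00]
[-0.0998 -0.2085  0.0075]
rot [-0.0015 -0.0003 -0.1713]
```

Call:
carry_out(increments=[[[-0.015, -0.03, 0.001, 0, 0, -0.02, -1], [-0.03, -0.06, 0.002, 0, 0, -0.05, -1], [-0.044, -0.09, 0.004, 0, 0, -0.08, -1], [-0.058, -0.12, 0.005, 0, 0, -0.11, -1], [-0.072, -0.15, 0.007, 0, 0, -0.14, -1], [-0.086, -0.18, 0.007, 0, 0, -0.17, -1], [-0.095, -0.2, 0.007, 0, 0, -0.17, -1], [-0.1, -0.208, 0.007, -0.001, 0, -0.171, -1], [-0.1, -0.208, 0.007, -0.001, 0, -0.171, -1], [-0.1, -0.208, 0.007, -0.001, 0, -0.171, -1]]])

```text
t: 1.77
tool_pos: [0.4698, 0.0128, 0.2503]
tool_rot: [0.002, -3.142, -0.003]
ft_force: [-0.2, 0.8, 0.4]
grip_width: 0.0002
gripper_force: 0.0
```

Run:
```python
from h import *
plan([(.47,.008,.25)],np.pi)
c=cams.calibration('wrist');im=cams.capture('wrist');np.save('pics/w1.npy',im);np.save('pics/w1c.npy',c,allow_pickle=True)
print(c['K'],-c['R'].T@c['t'])
cv2.imwrite('pics/w1.png',cv2.resize(im[:,:,::-1],(800,600),interpolation=2))
```

```text
t 1.7667 pos [0.4698 0.0128 0.2503] F [-0.19  0.75  0.37] w 0.00018162796256008547 x [-1.    -0.001  0.   ] z [-0.      0.0022 -1.    ]
[-0.0002 -0.0048  0.0003]
rot [ 0.0022 -0.      0.0015]
[[297.31863964   0.         256.9471896 ]
 [  0.         297.31863964 192.10737296]
 [  0.           0.           1.        ]] [0.39270512 0.01214161 0.37760376]
```

View pics/w1.png

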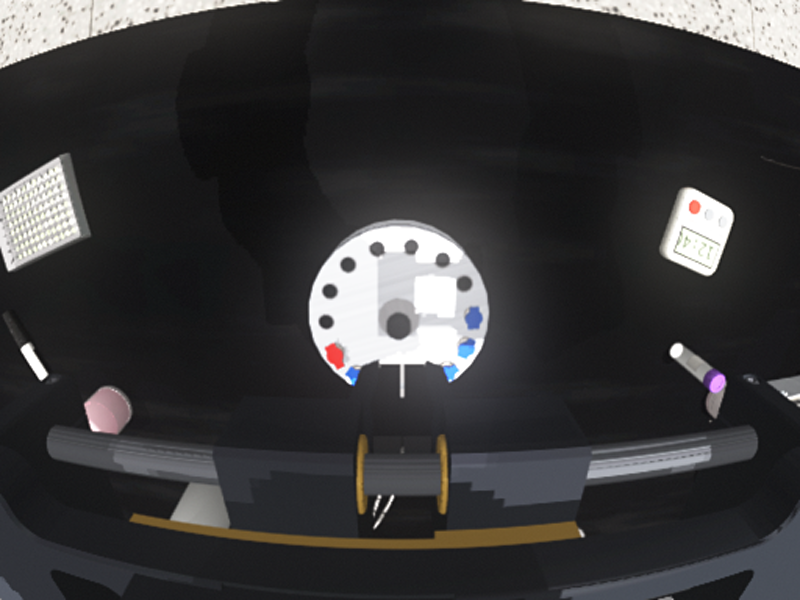

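The wrist view shows the knob at (398,325), the seven holes from (326,322) round to (465,283), red at (335,355) and the last blue at (474,318). The fingers hide the middle caps.

Run:
```python
from h import *
from scipy.optimize import least_squares
T=np.load('pics/top0.npy');ct=cams.calibration('top');c=np.load('pics/w1c.npy',allow_pickle=True).item();im=np.load('pics/w1.npy')
g=cv2.cvtColor(im,cv2.COLOR_RGB2GRAY);P=[]
for u in[(326,322),(330,291),(348,264),(377,249),(411,247),(442,260),(465,283)]:
    x,y=[int(a/1.5625) for a in u];w=g[y-7:y+8,x-7:x+8].astype(int);m=(w<75).astype(np.uint8)
    n,l,st,ce=cv2.connectedComponentsWithStats(m);i=l[7,7];q=ce[i]+[x-7,y-7];P.append(onz(c,q,.044,True)[:2]);print(q.round(1),st[i][4],P[-1].round(4))
ang=np.deg2rad(25.7)*(np.arange(7)-3)
ang=[-np.pi/2-3*0.449+0.449*0 for _ in P]  # unused
P=np.array(P)
# holes n=8..14 follow cap 7 at 25.71 deg steps; P listed from cap-1 side -> 14..8
ha=np.deg2rad(360/14*(np.array([14,13,12,11,10,9,8])-4))
f=lambda v:(np.c_[v[0]+.056*np.cos(ha+v[2]),v[1]+.056*np.sin(ha+v[2])]-P).ravel()
r=least_squares(f,[.508,.008,.3]);print('holes fit',r.x,'rms mm',1e3*np.sqrt(np.mean(r.fun**2)*2),'yawdeg',np.degrees(r.x[2]))
# caps from top view
bt=(236,196,294,252);b=blobs(T,bt,'red')+blobs(T,bt,'blue');Q=np.array([onz(ct,p,.055)[:2] for p in b])
o=np.argsort(np.arctan2(Q[:,1]-.008,Q[:,0]-.508));Q=Q[o];ca=np.deg2rad(25.7)*(np.arange(7)-3)
f=lambda v:(np.c_[v[0]+.056*np.cos(ca+v[2]),v[1]+.056*np.sin(ca+v[2])]-Q).ravel()
r2=least_squares(f,[.508,.008,.3]);print('caps top fit',r2.x,1e3*np.sqrt(np.mean(r2.fun**2)*2))
W=(190,190,320,250)
for k in('red','blue'):
    for p in blobs(im,W,k):print(k,p,onz(c,p,.055,True).round(4))
rw=blobs(im,W,'red')[0];rt=blobs(T,bt,'red')[0];print('red tri',tri([ray(ct,rt),ray(c,rw,True)]))
print('knob wrist',onz(c,(398/1.5625,325/1.5625),.07,True))
w=max(blobs(T,bt,'white'),key=lambda a:a[2]);print('white disc top',onz(ct,w,.044))
```

```text
[208.2 205.7] 43 [ 0.5142 -0.0457]
[210.5 186. ] 44 [ 0.4895 -0.0417]
[221.8 168.7] 36 [ 0.4688 -0.0276]
[241. 159.] 225 [ 0.4574 -0.0053]
[263. 158.] 225 [0.4563 0.0198]
[282. 166.] 225 [0.4655 0.0418]
[297. 181.] 225 [0.4834 0.0598]
holes fit [0.51097759 0.01015712 0.28169838] rms mm 0.5696967070541844 yawdeg 16.1401284879444
caps top fit [0.50970163 0.00954349 0.28019179] 0.4992449503327731
red (np.float64(213.9), np.float64(227.4), 116) [ 0.5378 -0.0384  0.055 ]
blue (np.float64(302.8), np.float64(203.3), 95) [0.5071 0.0662 0.055 ]
blue (np.float64(298.3), np.float64(222.8), 85) [0.5317 0.0621 0.055 ]
blue (np.float64(225.5), np.float64(239.9), 59) [ 0.5543 -0.0251  0.055 ]
blue (np.float64(287.8), np.float64(237.9), 59) [0.5516 0.0504 0.055 ]
red tri [ 0.5368949  -0.03859189  0.05673824]
knob wrist [0.5072684  0.01050914 0.07      ]
white disc top [0.50684032 0.0085694  0.044     ]
```

Call:
carry_out(increments=[[[-0.015, -0.025, 0.005, 0.002, 0, 0.001, -1], [-0.03, -0.05, 0.02, 0.002, 0, 0.001, -1], [-0.035, -0.056, 0.04, 0.002, 0, 0.001, -1], [-0.035, -0.056, 0.065, 0.002, 0, 0.001, -1], [-0.035, -0.056, 0.09, 0.002, 0, 0.001, -1], [-0.035, -0.056, 0.115, 0.002, 0, 0.001, -1], [-0.035, -0.056, 0.135, 0.002, 0, 0.001, -1], [-0.035, -0.056, 0.15, 0.002, 0, 0.001, -1], [-0.035, -0.056, 0.16, 0.002, 0, 0.001, -1], [-0.035, -0.056, 0.16, 0.002, 0, 0.001, -1]]])

```text
t: 2.65
tool_pos: [0.5041, -0.0418, 0.0888]
tool_rot: [0.006, -3.139, 0.0]
ft_force: [-0.7, 0.1, 0.3]
grip_width: 0.0006
gripper_force: 0.0
```

Run:
```python
from h import *
c=cams.calibration('wrist');im=cams.capture('wrist')
plan([(.5046,-.0463,.0735)],np.pi)
np.save('pics/w2.npy',im)
cv2.imwrite('pics/w2.png',cv2.resize(im[120:360,130:430,::-1],(750,600),interpolation=2))
```

```text
t 2.7 pos [ 0.5047 -0.0423  0.0899] F [-0.44  0.12  0.59] w 5.4447094953952635e-05 x [-1.    -0.003  0.001] z [-1.3e-03 -3.0e-04 -1.0e+00]
[ 0.0001 -0.004   0.0164]
rot [-0.0003 -0.0013  0.0029]
```

View pics/w2.png

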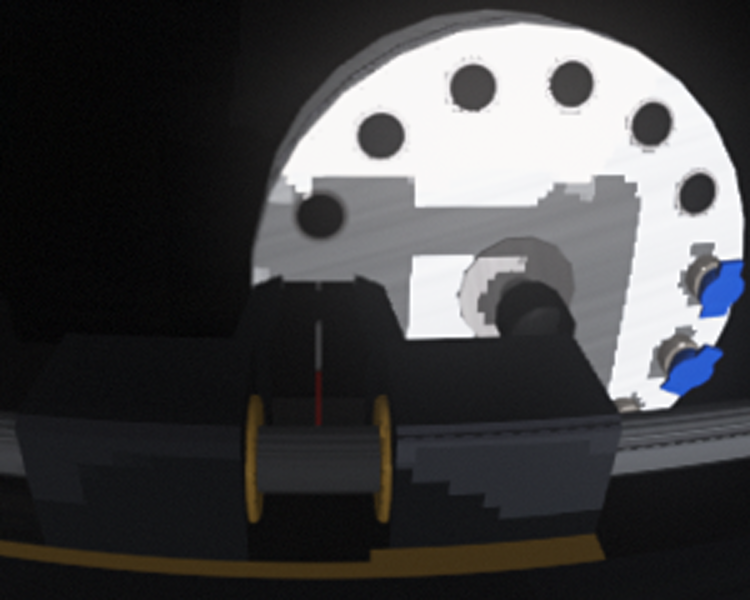

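Call:
carry_out(increments=[[[0, -0.002, 0.002, 0, 0, 0, -1], [0, -0.004, 0.005, 0, -0.001, 0.002, -1], [0, -0.004, 0.008, 0, -0.001, 0.003, -1], [0, -0.004, 0.011, 0, -0.001, 0.003, -1], [0, -0.004, 0.013, 0, -0.001, 0.003, -1], [0, -0.004, 0.015, 0, -0.001, 0.003, -1], [0, -0.004, 0.016, 0, -0.001, 0.003, -1], [0, -0.004, 0.016, 0, -0.001, 0.003, -1], [0, -0.004, 0.016, 0, -0.001, 0.003, -1], [0, -0.004, 0.016, 0, -0.001, 0.003, -1]]])

```text
t: 3.53
tool_pos: [0.5051, -0.048, 0.0744]
tool_rot: [0.004, 3.14, -0.001]
ft_force: [0.7, 0.9, 0.5]
grip_width: 0.0006
gripper_force: 0.0
```

```bash
cat >> h.py <<'E'
def arc(a0,a1,z=.0735,C=(.5095,.0095)):
    plan([(C[0]+.056*np.cos(a),C[1]+.056*np.sin(a),z) for a in np.deg2rad(np.linspace(a0,a1,11)[1:])],np.pi)
E
python3 - <<'E'
from h import *
arc(-95,-53)
S=cams.capture('side');cv2.imwrite('pics/s2.png',cv2.resize(S[165:245,240:350,::-1],(800,582),interpolation=2))
E
```

```text
t 3.5333 pos [ 0.5051 -0.048   0.0744] F [0.7  0.94 0.46] w 0.0005822221666527778 x [-1.     0.003 -0.001] z [ 1.2e-03 -9.0e-04 -1.0e+00]
[-0.0036  0.0015  0.0009]
[-0.0078  0.0016  0.0009]
[-0.0118  0.002   0.0009]
[-0.0159  0.0027  0.0009]
[-0.0199  0.0037  0.0009]
[-0.0238  0.005   0.0009]
[-0.0276  0.0066  0.0009]
[-0.0312  0.0084  0.0009]
[-0.0347  0.0105  0.0009]
[-0.0381  0.0129  0.0009]
rot [-0.0009  0.0012 -0.0027]
```

View pics/s2.png

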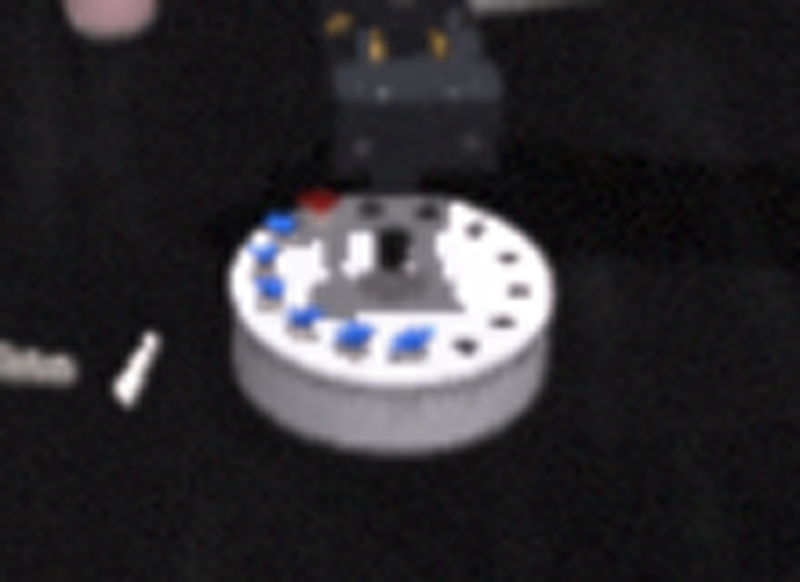

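The fingertips sit low over the holes just before the red cap at (318,200), clear of it. I'm starting the stroke.

Call:
carry_out(increments=[[[-0.0036, 0.0005, 0.0005, 0, 0, 0, -1], [-0.0078, 0.0008, 0.0006, 0, 0, 0, -1], [-0.0118, 0.0013, 0.0006, 0, 0, 0, -1], [-0.0159, 0.002, 0.0006, 0, 0, 0, -1], [-0.0199, 0.003, 0.0006, 0, 0, 0, -1], [-0.0238, 0.0043, 0.0006, 0, 0, 0, -1], [-0.0276, 0.0059, 0.0006, 0, 0, 0, -1], [-0.0312, 0.0077, 0.0006, 0, 0, 0, -1], [-0.0347, 0.0098, 0.0006, 0, 0, 0, -1], [-0.0381, 0.0122, 0.0006, 0, 0, 0, -1]]])

```text
t: 4.42
tool_pos: [0.5435, -0.0357, 0.0738]
tool_rot: [0.004, 3.14, -0.001]
ft_force: [-0.1, -0.1, -0.1]
grip_width: 0.0003
gripper_force: 0.0
```

Run:
```python
from h import *
arc(-53,-11)
T=cams.capture('top');ct=cams.calibration('top')
w=max(blobs(T,(236,196,294,252),'white'),key=lambda a:a[2]);print('white',w,blobs(T,(236,196,294,252),'blue'))
s=sensors.read_state();print(s['tool_pos'],s['ft_force'])
```

```text
t 4.4167 pos [ 0.5435 -0.0357  0.0738] F [-0.08 -0.15 -0.06] w 0.00026365863953293253 x [-1.     0.003 -0.001] z [ 1.2e-03 -9.0e-04 -1.0e+00]
[-0.0029  0.0031  0.0003]
[-0.0059  0.0059  0.0003]
[-0.0086  0.009   0.0003]
[-0.0112  0.0122  0.0003]
[-0.0134  0.0156  0.0003]
[-0.0155  0.0192  0.0003]
[-0.0172  0.0229  0.0003]
[-0.0187  0.0267  0.0003]
[-0.02    0.0306  0.0003]
[-0.0209  0.0346  0.0003]
rot [-0.0009  0.0012 -0.0028]
white (np.float64(259.2), np.float64(230.4), 741) [(np.float64(247.6), np.float64(218.2), 9), (np.float64(247.2), np.float64(225.1), 16)]
[ 0.54445406 -0.03484116  0.07384789] [ 0.03208345  0.64887297 -0.6699419 ]
```

Call:
carry_out(increments=[[[-0.0029, 0.0028, 0.0003, 0, 0, 0, -1], [-0.0057, 0.0057, 0.0004, 0, 0, 0, -1], [-0.0084, 0.0088, 0.0004, 0, 0, 0, -1], [-0.011, 0.012, 0.0004, 0, 0, 0, -1], [-0.0132, 0.0154, 0.0004, 0, 0, 0, -1], [-0.0153, 0.019, 0.0004, 0, 0, 0, -1], [-0.017, 0.0227, 0.0004, 0, 0, 0, -1], [-0.0185, 0.0265, 0.0004, 0, 0, 0, -1], [-0.0198, 0.0304, 0.0004, 0, 0, 0, -1], [-0.0207, 0.0344, 0.0004, 0, 0, 0, -1]]])

```text
t: 5.3
tool_pos: [0.5641, -0.0011, 0.0734]
tool_rot: [0.004, 3.14, -0.001]
ft_force: [0.3, -0.6, 0.9]
grip_width: 0.0003
gripper_force: 0.1
```

Run:
```python
from h import *
arc(-11,31)
c=cams.calibration('wrist');W=cams.capture('wrist')
cv2.imwrite('pics/w3.png',cv2.resize(W[120:360,130:430,::-1],(750,600),interpolation=2))
s=sensors.read_state();print(s['tool_pos'],s['ft_force'])
```

```text
t 5.3 pos [ 0.5641 -0.0011  0.0734] F [ 0.34 -0.61  0.87] w 0.0002938515754122 x [-1.     0.003 -0.001] z [ 1.2e-03 -8.0e-04 -1.0e+00]
[-0.001   0.004  -0.0001]
[-0.0013  0.0081 -0.0001]
[-0.0014  0.0122 -0.0001]
[-0.0011  0.0163 -0.0001]
[-0.0005  0.0204 -0.0001]
[ 0.0004  0.0244 -0.0002]
[ 0.0015  0.0283 -0.0002]
[ 0.003   0.0322 -0.0002]
[ 0.0047  0.0359 -0.0002]
[ 0.0067  0.0395 -0.0002]
rot [-0.0008  0.0012 -0.0027]
[5.64316417e-01 1.82083506e-04 7.34294358e-02] [0.7194371  0.99353355 0.06285414]
```

View pics/w3.png

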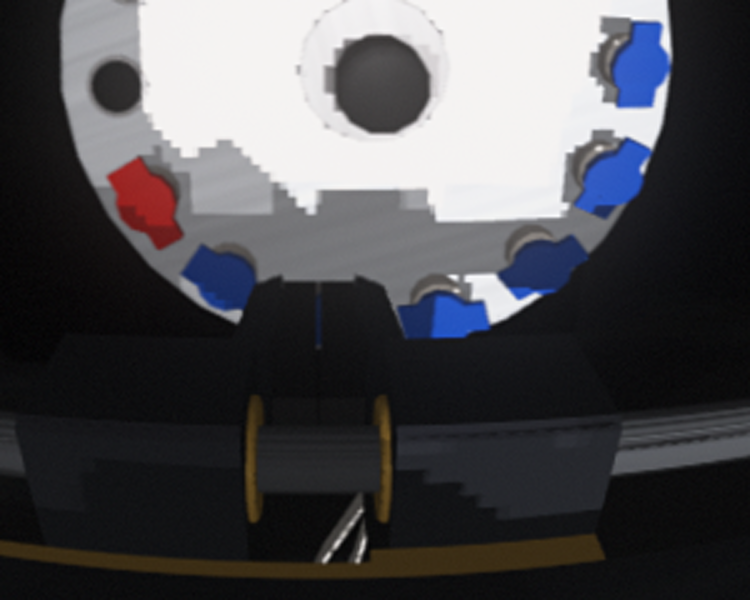

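The red cap at (145,200) and cap 2 at (220,277) look folded. The fingers are over cap 3, and caps 4 to 7 on the right are still ajar. The block doesn't seem to have moved, so I'm continuing.

Call:
carry_out(increments=[[[-0.001, 0.004, 0, 0, 0, 0, -1], [-0.0013, 0.0081, 0, 0, 0, 0, -1], [-0.0014, 0.0122, 0, 0, 0, 0, -1], [-0.0011, 0.0163, 0, 0, 0, 0, -1], [-0.0005, 0.0204, 0, 0, 0, 0, -1], [0.0004, 0.0244, 0, 0, 0, 0, -1], [0.0015, 0.0283, 0, 0, 0, 0, -1], [0.003, 0.0322, 0, 0, 0, 0, -1], [0.0047, 0.0359, 0, 0, 0, 0, -1], [0.0067, 0.0395, 0, 0, 0, 0, -1]]])

```text
t: 6.18
tool_pos: [0.5572, 0.0382, 0.0733]
tool_rot: [0.004, 3.14, -0.002]
ft_force: [0.2, -0.3, -0.6]
grip_width: 0.0003
gripper_force: 0.1
```

Run:
```python
from h import *
arc(31,73)
c=cams.calibration('wrist');W=cams.capture('wrist');np.save('pics/w4.npy',W)
for p in blobs(W,(130,120,400,300),'red',20)+blobs(W,(130,120,400,300),'blue',20):
    q=onz(c,p,.053,True);d=q[:2]-[.5095,.0095];print(p,q.round(4),np.hypot(*d).round(4),np.degrees(np.arctan2(d[1],d[0])).round(1))
s=sensors.read_state();print(s['tool_pos'],s['ft_force'])
```

```text
t 6.1833 pos [0.5572 0.0382 0.0733] F [ 0.23 -0.27 -0.62] w 0.0003203992884641928 x [-1.     0.003 -0.001] z [ 0.0012 -0.001  -1.    ]
[ 0.0019  0.0035 -0.0002]
[ 0.0044  0.0068 -0.0002]
[ 0.0072  0.0099 -0.0002]
[ 0.0101  0.0127 -0.0002]
[ 0.0133  0.0154 -0.0002]
[ 0.0166  0.0178 -0.0002]
[ 0.0201  0.0199 -0.0002]
[ 0.0237  0.0218 -0.0002]
[ 0.0275  0.0234 -0.0002]
[ 0.0314  0.0247 -0.0002]
rot [-0.001   0.0012 -0.0028]
(np.float64(131.9), np.float64(217.9), 100) [ 0.5416 -0.0335  0.053 ] 0.0536 -53.2
(np.float64(313.0), np.float64(156.7), 658) [0.5074 0.0666 0.053 ] 0.0572 92.1
(np.float64(303.5), np.float64(203.1), 578) [0.5325 0.0627 0.053 ] 0.058 66.7
(np.float64(282.4), np.float64(229.6), 164) [0.5478 0.0519 0.053 ] 0.0571 47.9
(np.float64(153.7), np.float64(241.5), 435) [ 0.5562 -0.0219  0.053 ] 0.0562 -33.9
(np.float64(190.5), np.float64(251.2), 126) [ 5.617e-01 -1.000e-04  5.300e-02] 0.0531 -10.5
[0.55665701 0.03935155 0.07335807] [-0.68582617  1.02355898 -0.17504993]
```

Call:
carry_out(increments=[[[0.0019, 0.0035, 0, 0, 0, 0, -1], [0.0044, 0.0068, 0, 0, 0, 0, -1], [0.0072, 0.0099, 0, 0, 0, 0, -1], [0.0101, 0.0127, 0, 0, 0, 0, -1], [0.0133, 0.0154, 0, 0, 0, 0, -1], [0.0166, 0.0178, 0, 0, 0, 0, -1], [0.0201, 0.0199, 0, 0, 0, 0, -1], [0.0237, 0.0218, 0, 0, 0, 0, -1], [0.0275, 0.0234, 0, 0, 0, 0, -1], [0.0314, 0.0247, 0, 0, 0, 0, -1]]])

```text
t: 7.07
tool_pos: [0.5256, 0.0629, 0.0733]
tool_rot: [0.004, 3.141, -0.001]
ft_force: [0.6, -0.2, 0.7]
grip_width: 0.0003
gripper_force: 0.0
```

Run:
```python
from h import *
arc(73,115)
```

```text
t 7.0667 pos [0.5256 0.0629 0.0733] F [ 0.58 -0.16  0.7 ] w 0.00028937091887928863 x [-1.     0.003 -0.001] z [ 1.e-03 -9.e-04 -1.e+00]
[ 0.0037  0.0012 -0.0002]
[ 0.0077  0.002  -0.0003]
[ 0.0118  0.0024 -0.0003]
[ 0.0159  0.0026 -0.0003]
[ 0.02    0.0024 -0.0003]
[ 0.0241  0.002  -0.0003]
[ 0.0281  0.0012 -0.0003]
[ 0.0321  0.0002 -0.0003]
[ 0.0359 -0.0011 -0.0003]
[ 0.0397 -0.0027 -0.0003]
rot [-0.0009  0.001  -0.0027]
```

Call:
carry_out(increments=[[[0.0037, 0.0012, 0, 0, 0, 0, -1], [0.0077, 0.002, 0, 0, 0, 0, -1], [0.0118, 0.0024, 0, 0, 0, 0, -1], [0.0159, 0.0026, 0, 0, 0, 0, -1], [0.02, 0.0024, 0, 0, 0, 0, -1], [0.0241, 0.002, 0, 0, 0, 0, -1], [0.0281, 0.0012, 0, 0, 0, 0, -1], [0.0321, 0.0002, 0, 0, 0, 0, -1], [0.0359, -0.0011, 0, 0, 0, 0, -1], [0.0397, -0.0027, 0, 0, 0, 0, -1]]])

```text
t: 7.9
tool_pos: [0.4859, 0.06, 0.0732]
tool_rot: [0.004, 3.14, -0.001]
ft_force: [0.8, -0.2, -0.6]
grip_width: 0.0003
gripper_force: 0.0
```

Call:
carry_out(increments=[[[0, 0, -0.005, 0, 0, 0, -1], [0, 0, -0.015, 0, 0, 0, -1], [0, 0, -0.03, 0, 0, 0, -1], [0.01, 0, -0.055, 0, 0, 0, -1], [0.025, 0, -0.08, 0, 0, 0, -1], [0.04, 0, -0.105, 0, 0, 0, -1], [0.055, 0, -0.13, 0, 0, 0, -1], [0.07, 0, -0.15, 0, 0, 0, -1], [0.07, 0, -0.15, 0, 0, 0, -1], [0.07, 0, -0.15, 0, 0, 0, -1]]])

```text
t: 8.73
tool_pos: [0.4165, 0.0603, 0.2242]
tool_rot: [0.004, 3.138, -0.001]
ft_force: [0.3, -0.3, 0.1]
grip_width: 0.0004
gripper_force: 0.0
```

Run:
```python
from h import *
s=sensors.read_state();print(s['t'],s['tool_pos'],s['ft_force'])
c=cams.calibration('wrist');W=cams.capture('wrist');np.save('pics/w5.npy',W);np.save('pics/w5c.npy',c,allow_pickle=True)
S=cams.capture('side');T=cams.capture('top')
a=cv2.resize(W[130:270,170:350],(720,560),interpolation=2)
cv2.imwrite('pics/w5.png',cv2.resize(W[:,:,::-1],(800,600)))
b=np.hstack([cv2.resize(S[180:235,262:325],(400,349),interpolation=2),cv2.resize(T[190:255,230:300],(376,349),interpolation=2)])
cv2.imwrite('pics/st5.png',b[:,:,::-1])
```

```text
8.7333 [0.41653255 0.06032738 0.22417641] [ 0.29311653 -0.28440568  0.10094023]
```

View pics/w5.png

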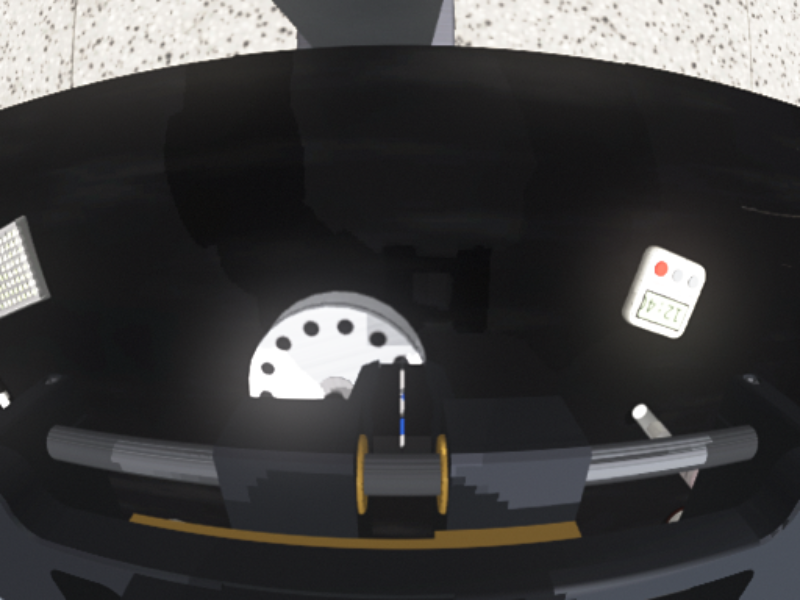

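View pics/st5.png

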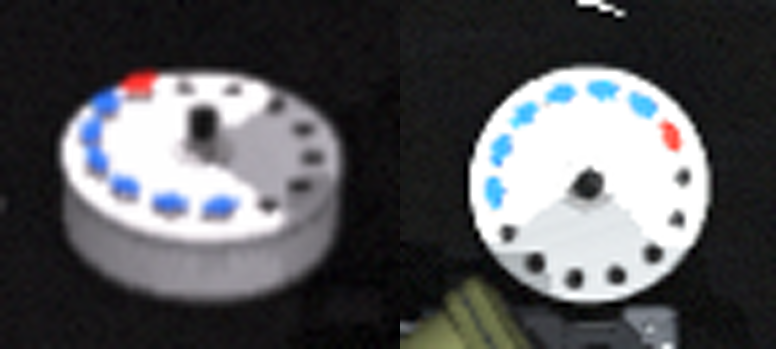

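The side and top crops show all seven caps lying flat and the block where it was. The wrist view is blocked by the fingers, so I'll take one clear look from beyond the row.

Call:
carry_out(increments=[[[-0.025, -0.006, 0, 0, 0, 0, -1], [-0.055, -0.013, 0, 0, 0, 0, -1], [-0.085, -0.02, 0, 0, 0, 0, -1], [-0.115, -0.027, 0, 0, 0, 0, -1], [-0.145, -0.034, 0, 0, 0, 0, -1], [-0.175, -0.041, 0, 0, 0, 0, -1], [-0.2, -0.047, 0, 0, 0, 0, -1], [-0.215, -0.05, 0, 0, 0, 0, -1], [-0.215, -0.05, 0, 0, 0, 0, -1], [-0.215, -0.05, 0, 0, 0, 0, -1]]])

```text
t: 9.72
tool_pos: [0.6308, 0.0096, 0.2214]
tool_rot: [-0.006, -3.14, 0.001]
ft_force: [-0.5, 0.7, 0.6]
grip_width: 0.0006
gripper_force: 0.0
```

Run:
```python
from h import *
c=cams.calibration('wrist');W=cams.capture('wrist')
B=(120,40,400,235);b=[p for p in blobs(W,B,'red',30)+blobs(W,B,'blue',30)]
for p in b:
    q=onz(c,p,.053,True);d=q[:2]-[.5095,.0095];print([round(float(v),1) for v in p],q.round(4),np.hypot(*d).round(4),np.degrees(np.arctan2(d[1],d[0])).round(1))
u=np.mean([p[:2] for p in b],0).astype(int);x,y=max(u[0]-80,0),max(u[1]-60,0)
cv2.imwrite('pics/w6.png',cv2.resize(W[y:y+120,x:x+160,::-1],(800,600),interpolation=2))
```

```text
[208.1, 87.6, 177.0] [ 0.5381 -0.0386  0.053 ] 0.0559 -59.3
[314.1, 57.4, 181.0] [0.5073 0.0658 0.053 ] 0.0564 92.2
[309.9, 81.3, 183.0] [0.5319 0.0616 0.053 ] 0.0567 66.8
[295.5, 101.1, 180.0] [0.5522 0.0474 0.053 ] 0.0571 41.6
[225.1, 105.4, 182.0] [ 0.5564 -0.0219  0.053 ] 0.0565 -33.8
[273.6, 112.9, 182.0] [0.5643 0.0258 0.053 ] 0.0572 16.6
[248.4, 114.4, 180.0] [0.5658 0.001  0.053 ] 0.0569 -8.6
```

View pics/w6.png

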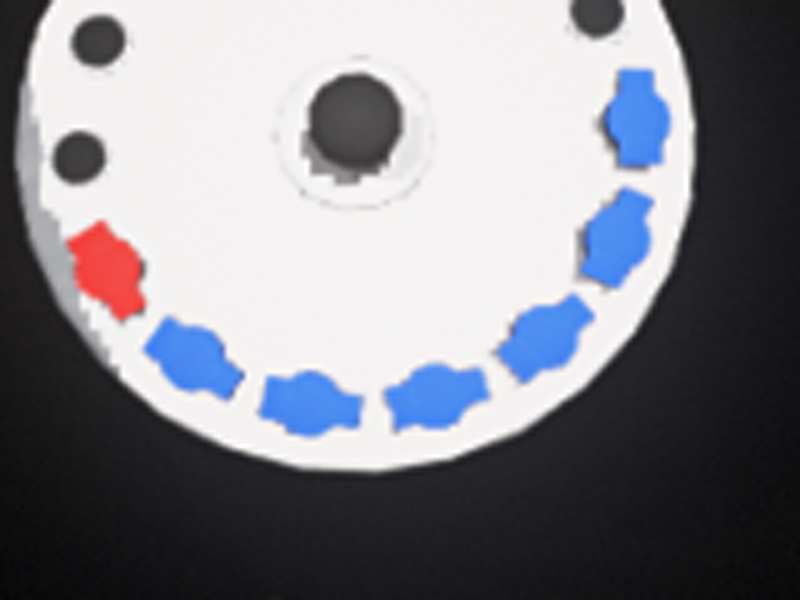

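All seven caps, from red at (108,270) to the last blue at (638,120), lie flat with even outlines. Their radii are 56 to 57 mm and their spacing is regular. The block has not moved and the arm is clear.

```bash
python3 -c "
from bench import bot
print(bot.finish_job())"
```

```text
the job is handed in; nothing more can be done
None
```

All seven caps look shut in the final camera check, folded in one stroke from red to last blue; the block stayed in place, the arm finished clear, and the job is handed in at about 10 s (no verdict was returned).

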